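# Check a flask stopper's rubber with the dial hardness gauge and sort it

## Robot

A 6-joint arm with a two-finger parallel gripper is mounted at the origin on the work surface. World frame = base frame: x ahead of the robot, y to its left, z up, the work surface at z = 0. Lengths are in m, angles in rad, forces in N, time in s.
With the tool pointing down it reaches from about 0.25 to 0.775 m from the base axis. Payload 4 kg.
Tool frame: the origin (TCP) lies midway between the tips of the shut fingers; the grasp point (between the pads) lies grip_point_offset behind it (grip_point_offset is the distance from the TCP to the grasp point, in m); z points along the fingers, y is the line along which they close (so a half turn about z gives the same grasp; the last joint's range is limited). The gripper opens to 94 mm and grips with 3 to 60 N. Pads are 16 mm wide; open, the fingers measure 119 mm over their backs; the gripper's body (75 mm by 177 mm) begins 78 mm behind the grasp point.
Start: joints at [1.242, 0.087, 1.371, -0, 1.684, -0.103], TCP at [0.123, 0.536, 0.206] pointing down, gripper open.
Joint ranges: [-3.1, 3.1], [-0.76, 2.03], [0.27, 2.55], [-1.08, 4.22], [0.17, 2.65], [-2.57, 2.57]. Speed limits (rad/s): [2.79, 2.79, 3.14, 3.14, 3.14, 3.14].

## Interface

Orientations are given as [roll, pitch, yaw] about the fixed x, y, z axes, in that order (R = Rz(yaw) Ry(pitch) Rx(roll)).
In Python, from bench import * gives the robot as it stands. The module is installed in compiled form; this text tells all that it offers.
- The arm moves only by the tool apply_moves, never from a script. Its argument "commands" is a list of rows, each a list of 7 numbers: the turn, a rotation vector about the world's x, y, z in rad, then the shift along the world's x, y, z in m, then the opening in per cent of the stroke, from 0 (shut) to 100 (fully open). In form: [[ax, ay, az, x, y, z, jaw], ...]. A call has exactly 5 rows; each row is the pose to reach, as a shift and turn from the pose commanded when the call began; what a row does not reach only later rows make up. A row lasts 1/10 s, in which the tool goes at most 50 mm and 8.59 degrees, less where a joint would pass 70% of its speed; a pose out of reach is approached as far as the arm can. A call with a gripper value outside its range is refused whole. The fingers move at their own pace and stop on an object; the grip force is fixed at half the most. Time passes only in rows, so rows that repeat a pose let the fingers close, or fill a call up. It gives the time, the measured TCP pose, the force, the opening and the grip force at its end, in the units of the state.
- get_obs(): the state, without advancing time (a new reading comes with each control period).
- snapshot(name): name is "scene" or "top"; returns a dict with "pixels" (420x560x3 uint8, red, green, blue), "vertical_fov" (degrees; the focal length in pixels is half the picture's height over the tangent of half this angle, whatever the lens; pixels are square), "cx", "cy" (the principal point, pixels), "k1" (the pictures are not rectified: a ray, as slopes to the right and down, at radius r is drawn at 1 + k1 r^2 times it, then the intrinsics apply), "rvec" (rotation vector, rad) and "tvec" (3), from world to camera coordinates, as OpenCV has them. Camera axes: x right, y down, z forward; pixel columns grow to the right and rows downward; lengths in m; the calibration is good to about 2 mm. A picture is of the moment at which its call begins. There is no depth.
- close_job(): hands the job in; it is judged then, once.
Trained networks look in the newest picture that a camera, given by its name, has taken for a name from the list of things; names that differ only in an ending like _2 or _b are one class to them, and where a whole thing is asked for, a point or a joint stands for the part that bears it (a point fixed in the world has none). Each returns a list of dicts, best first, with "score" (0 to 1); they miss things now and then, are a little off and sometimes report something else, mostly with a low value. They report only what shows in the picture. A call takes as long as a camera call. They do not tell look-alikes from the thing itself.
- masks_of(camera, query): "mask" (420x560 bool, what is visible of it) and "extent" ([left, top, right, bottom] in pixels, round what is visible of it).
- place_of(camera, query): "pixel" ([column, row] in pixels: a listed point, or the origin of a listed thing).
The state is a dict: "time": time; "joint_positions": joint angles; "qvel": joint speeds; "joint_torque": joint torques, N m; "tool_pos": TCP position; "ee_rot": TCP orientation; "wrist_force": force on the tool from outside, world axes, zero at the start; "wrist_torque": the same for the moment, N m; "width": finger opening in m; "finger_force": force on a finger pad.
Only numpy, scipy, OpenCV 4.12 (cv2) and the standard library are available. Lean on these libraries where they do the work, as an engineer would, in place of code of your own. Each camera call takes 0.05 s, during which the arm holds its last target. There are 200 camera calls.

## Task

Check the rubber stopper that stands on the steel plate: take the dial hardness gauge out of its stand, press it straight down on the middle of the stopper until its foot sits flat on the rubber, firmly but not with more than 20 N or so, hold it there for a good second, read the needle and hang the gauge back in its stand with the needle still showing that reading. If the stopper reads under 50 it is still good: stand it upright in the rectangular metal tray; if it reads over 50 the rubber has gone hard: stand it upright in the round tub. Leave everything else where it is.

Things in the scene. Friction and masses are not known exactly. Their poses are not given: they have to be found in the camera images.
- gauge_grip (a point): Centre of the black knurled knob on top of the dial hardness gauge, where it is gripped: an upright cylinder 24 mm in diameter, 32 mm high (16 mm above and below this point), taken from above at any yaw. It lies on the gauge's axis, 124 mm above the underside of the foot. z points up along the gauge, x the way the dial faces.
- gauge: The dial hardness gauge, a loose tool of 0.27 kg, 140 mm tall, hanging upright in its stand at the start. Knob on top, then a 14 mm neck, a round dial case (disc 58 mm in diameter, 24 mm thick, on edge, centre 71 mm above the foot's underside), collar, boss, stem and foot. Origin at the centre of the foot's underside, z up, x the way the dial faces.
- foot: The gauge's flat round steel foot, 26 mm in diameter, fixed to the gauge; origin at the centre of its underside, z up. Above it come a 14 mm stem, a boss 30 mm in diameter (from 27 mm up, with a cone below it) and, its underside 36 mm above the foot's underside, the collar, 44 mm in diameter. To sit flat and firm on a stopper the gauge needs 6 N (soft) to 11 N (hard) in all.
- pin_tip (a point): Tip of the gauge's sprung steel pin, 5 mm in diameter, which sticks out 8 mm below the middle of the foot. It is pushed back into the gauge against a spring of 1 N per mm (about 0.7 N to start it). It also sinks into the rubber; when the foot sits flat the two add up to 8 mm.
- needle (a joint): Needle on the white dial, in rad: 0 at the start (down to the left as one faces the dial), clockwise, 0.0471 rad a unit: 50 (2.36 rad) is straight up, 100 is down to the right. A unit is 0.08 mm of the pin pushed back. It stays at the highest value reached and cannot be reset, so only the stopper should push the pin. Stoppers read about 20 to 85.
- stand_hole (a point): Centre of the hole in the gauge stand's bracket, at its upper face, 66 mm above the bench. Hole 34 mm in diameter through the 8 mm steel bracket (88 x 64 mm), on a post at its -x side over a 90 x 90 mm base, all fixed. The gauge hangs in it by its collar, its foot's underside 36 mm below this point, and goes in and out straight from above.
- plate: Bare steel plate lying on the bench, 110 x 110 x 12 mm, fixed; origin at the centre of its underside. The stopper stands on it. A push of more than 22 N on the stopper damages its rubber.
- stopper: The flask stopper under test: black rubber, loose, about 0.06 kg, standing upright. Stoppers come in several lengths, so it is 30 to 40 mm high, not measured: on top a straight-sided head 44 mm in diameter and 18 mm high, gripped from above across its sides, below it a plug 36 mm in diameter. Origin at the centre of its underside, z up. Length and hardness differ each time.
- stopper_mid (a point): Point on the stopper's axis, 18 mm above its underside, about half-way up. The flat top lies 12 to 22 mm above it. The pin goes on the middle of the top: it sinks into the rubber within 9 mm of the axis, the rubber around bears the foot.
- tray: Shallow rectangular metal tray for good stoppers, 160 mm (its x) x 130 mm (its y), 22 mm high, 3 mm walls and floor, fixed; origin at the centre of its underside. A small old stopper stands near its +x, +y corner.
- tub: Round grey plastic tub for hard stoppers, 150 mm in diameter at the rim, 132 mm at the foot, 40 mm high, wall 3 mm, floor 4 mm thick, fixed; origin at the centre of its underside. A small old stopper stands in it towards +x, +y of the tub.
- old_a: Small rubber stopper already in the tray, 23 mm in diameter, 22 mm high, loose; origin at its underside. Leave alone.
- old_b: Small rubber stopper already in the tub, 23 mm in diameter, 22 mm high, loose; origin at its underside. Leave alone.
- tube_block: Dark blue block with small white-capped tubes, 85 x 125 x 43 mm, loose; origin at its underside. Leave alone.
- reagent: Small clear bottle with a white cap, 52 mm in diameter, 105 mm high, loose; origin at its underside. Leave alone.
- beaker: Glass beaker, 64 mm in diameter, 85 mm high, loose; origin at its underside. Leave alone.
- forceps: Steel forceps lying flat, about 130 x 15 x 10 mm, loose, along its x; origin at its underside. Leave alone.
- petri: Covered clear dish, 84 mm in diameter, 16 mm high, loose; origin at its underside. Leave alone.
- notes: Closed spiral notebook, 100 x 150 x 14 mm, loose; origin at its underside. Leave alone.
Not all that is in view belongs to the job. Leave any turquoise or yellow look-alike of the gauge alone.

How it is judged:
On the way:
1. the gauge's foot sits flat on the middle of the stopper's top (centre within 5 mm, gauge upright within 0.09 rad, at least 3 N on the foot itself) for 0.8 s (contact force between foot and stopper above 3 N and horizontal distance between foot and stopper below 0.005 m and angle between foot's own z axis and vertical below 0.09 rad), for 0.8 s.
At the end, for the whole second after the job is handed in: The gauge hangs at rest in its stand by its collar (within 6 mm of the hole's axis, foot 33 to 39 mm below the bracket top). The stopper stands upright (0.15 rad), at rest, on the floor of the metal tray if the needle is left under 50, of the round tub if over 50 (45 to 55: either) (horizontal distance between foot and stand_hole below 0.006 m and z of foot in the frame of stand_hole between -0.039 and -0.033 m and angle between foot's own z axis and vertical below 0.1 rad and linear speed of each of gauge, stopper below 0.02 m/s and angle between stopper's own z axis and vertical below 0.15 rad and ((value of joint needle below 2.59 rad and x of stopper in the frame of tray between -0.06 and 0.06 m and y of stopper in the frame of tray between -0.045 and 0.045 m and z of stopper in the frame of tray below 0.007 m) or (value of joint needle above 2.12 rad and horizontal distance between stopper and tub below 0.05 m and z of stopper in the frame of tub below 0.008 m))); the robot touches nothing.
It fails at once if the gauge is forced onto the stopper (more than 22 N) (contact force between gauge and stopper above 22 N).
It fails at once if the gauge's pin is pushed in by something hard (needle over 92) (value of joint needle above 4.33 rad).
It fails at once if one of the other things on the bench is shifted by more than 15 mm (distance of any of old_a, old_b, tube_block, reagent, beaker, forceps, petri, notes from where it was at the start of the episode above 0.015 m).
It also fails if it takes over 62 s, if anything falls off the work surface, if the arm or the gripper's body presses on something with over 40 N, if the wrist force passes 120 N, or if a joint passes its speed limit or range.

## Working session

There is one attempt and no reset: what is moved stays moved. The work goes in short steps, Python scripts to look and compute and a tool call to move; the robot and the scene stay as the last step left them, time stands still between calls to the robot, and variables do not carry over. Pictures are saved under pics/ and viewed, at most 11 in all, crops included, and the job is handed in when it is done.

Besides the shell and the picture viewer there is one more tool, called after "Request:" in YAML: its name, and indented under it one key for each argument. apply_moves: Moves the arm, as the interface text tells. Its arguments: {"type":"object","properties":{"commands":{"type":"array"}},"required":["commands"]}

```bash
mkdir -p pics
cat > h.py <<'E'
from bench import *
import numpy as np, cv2
def ray(s,px):
    h=s["pixels"].shape[0]; f=h/2/np.tan(np.radians(s["vertical_fov"])/2)
    K=np.array([[f,0,s["cx"]],[0,f,s["cy"]],[0,0,1]])
    d=np.array([px[0]-s["cx"],px[1]-s["cy"]])/f
    u=d.copy()
    for _ in range(30): u=d/(1+s["k1"]*(u@u))
    R=cv2.Rodrigues(np.array(s["rvec"],float))[0]; t=np.array(s["tvec"],float)
    return -R.T@t, R.T@np.array([u[0],u[1],1])
def at_z(s,px,z):
    c,d=ray(s,px); return c+d*(z-c[2])/d[2]
def proj(s,P):
    h=s["pixels"].shape[0]; f=h/2/np.tan(np.radians(s["vertical_fov"])/2)
    R=cv2.Rodrigues(np.array(s["rvec"],float))[0]; p=R@np.array(P,float)+np.array(s["tvec"],float)
    u=p[:2]/p[2]; u=u*(1+s["k1"]*(u@u)); return u*f+np.array([s["cx"],s["cy"]])
def tri(s1,p1,s2,p2):
    c1,d1=ray(s1,p1); c2,d2=ray(s2,p2)
    A=np.stack([d1,-d2],1); x=np.linalg.lstsq(A,c2-c1,rcond=None)[0]
    a=c1+d1*x[0]; b=c2+d2*x[1]; return (a+b)/2, np.linalg.norm(a-b)
E
python3 - <<'E'
from h import *
np.set_printoptions(precision=4,suppress=True)
S={n:snapshot(n) for n in("scene","top")}
for n,s in S.items():
    cv2.imwrite(f"pics/{n}0.png",s["pixels"][:,:,::-1]); print(n,ray(s,(280,210)),s["vertical_fov"],s["k1"])
for q in["gauge_grip","foot","stand_hole","stopper_mid","stopper","plate","tray","tub","old_a","old_b"]:
    for n in S:
        print(q,n,[(np.round(r["pixel"],1).tolist(),round(r["score"],2)) for r in place_of(n,q)[:4]])
print(get_obs())
E
```

```text
scene (array([1.1662, 0.1983, 0.7355]), array([-0.6835, -0.2785, -0.6748])) 57.16326639467791 0.028136375172891328
top (array([ 0.36  , -0.0537,  1.3852]), array([ 0.1409,  0.0216, -0.9898])) 42.43253378272077 0.0027344832116496455
gauge_grip scene [([203.3, 164.1], 0.92), ([307.8, 181.6], 0.83), ([250.1, 175.5], 0.8), ([449.5, 290.2], 0.49)]
gauge_grip top [([298.5, 319.6], 0.94), ([338.0, 233.2], 0.7), ([442.3, 304.1], 0.59), ([235.4, 228.4], 0.39)]
foot scene [([165.0, 176.6], 0.56), ([282.6, 195.8], 0.5), ([422.3, 220.0], 0.18)]
foot top [([316.6, 271.0], 0.6), ([466.9, 257.8], 0.45)]
stand_hole scene [([250.3, 200.9], 0.71)]
stand_hole top [([336.8, 235.7], 0.67)]
stopper_mid scene [([341.4, 243.3], 0.75)]
stopper_mid top [([336.4, 233.9], 0.7), ([234.6, 227.6], 0.65)]
stopper scene [([336.6, 251.0], 0.81)]
stopper top [([237.8, 228.0], 0.6)]
plate scene [([345.2, 251.3], 0.97)]
plate top [([229.2, 231.8], 0.57)]
tray scene [([447.2, 289.3], 0.58)]
tray top [([137.2, 220.3], 0.93), ([162.5, 303.2], 0.72)]
tub scene [([192.6, 214.0], 0.86)]
tub top [([397.2, 215.7], 0.96)]
old_a scene [([468.0, 311.4], 0.52), ([195.0, 222.8], 0.38)]
old_a top [([119.5, 203.9], 0.64), ([233.1, 228.7], 0.58), ([387.9, 204.5], 0.4)]
old_b scene [([468.0, 311.4], 0.52), ([195.0, 222.8], 0.38)]
old_b top [([119.5, 203.9], 0.64), ([233.1, 228.7], 0.58), ([387.9, 204.5], 0.4)]
{'time': 1.1, 'joint_positions': array([ 1.2419,  0.0872,  1.3707,  0.    ,  1.6836, -0.1031]), 'qvel': array([ 0.0005,  0.0013,  0.0005,  0.0011, -0.0011,  0.0004]), 'joint_torque': array([  0.0005, -34.0054, -30.2604,   0.0719,   0.0236,  -0.    ]), 'tool_pos': array([0.1231, 0.536 , 0.2055]), 'ee_rot': array([ 3.1415, -0.    ,  2.9158]), 'wrist_force': array([ 0.5922, -0.4879,  0.3813]), 'wrist_torque': array([ 0.0284, -0.0306,  0.0555]), 'finger_force': 0.0, 'width': 0.09383661403882432}
```

View pics/scene0.png

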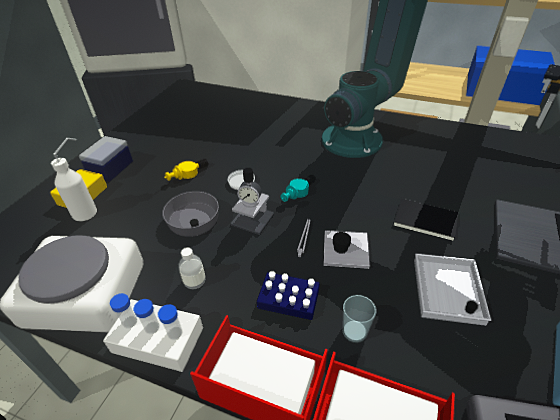

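View pics/top0.png

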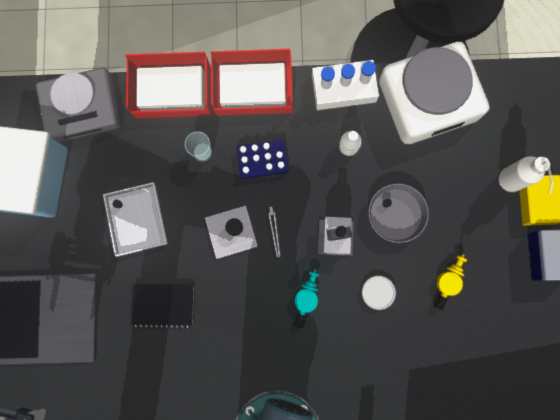

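Run:
```python
from h import *
np.set_printoptions(precision=4,suppress=True)
A=snapshot("scene");B=snapshot("top")
print("grip",tri(A,(250.1,175.5),B,(338,233.2)))
print("grip other",tri(A,(203.3,164.1),B,(442.3,304.1)),tri(A,(307.8,181.6),B,(298.5,319.6)))
print("hole",at_z(A,(250.3,200.9),.066),at_z(B,(336.8,235.7),.066),tri(A,(250.3,200.9),B,(336.8,235.7)))
print("gr z.154",at_z(A,(250.1,175.5),.154),at_z(B,(338,233.2),.154))
print("stop",tri(A,(341.4,243.3),B,(234.6,227.6)),at_z(A,(341.4,243.3),.03),at_z(B,(234.6,227.6),.03),at_z(A,(336.6,251),.012),at_z(B,(237.8,228),.012))
print("plate",at_z(A,(345.2,251.3),0),at_z(B,(229.2,231.8),0))
print("tray",at_z(A,(447.2,289.3),0),at_z(B,(137.2,220.3),0),"tub",at_z(A,(192.6,214),0),at_z(B,(397.2,215.7),0))
print("old",at_z(A,(468,311.4),.003),at_z(B,(119.5,203.9),.003),at_z(A,(195,222.8),.004),at_z(B,(387.9,204.5),.004))
for c in("scene","top"):
  for q in("stopper","gauge"):
    for r in masks_of(c,q)[:3]: print(c,q,r["score"],r["extent"],r["mask"].sum())
```

```text
grip (array([ 0.4787, -0.1589,  0.1497]), np.float64(0.001687309084736304))
grip other (array([ 0.3054, -0.42  ,  0.0053]), np.float64(0.0071052138193919145)) (array([ 0.2788, -0.066 ,  0.0062]), np.float64(0.006569083303937223))
hole [ 0.4813 -0.165   0.066 ] [ 0.4803 -0.162   0.066 ] (array([ 0.4809, -0.1634,  0.0661]), np.float64(0.0030675693852971857))
gr z.154 [ 0.4839 -0.1571  0.154 ] [ 0.478  -0.1577  0.154 ]
stop (array([0.5116, 0.0925, 0.027 ]), np.float64(0.0011116395897911538)) [0.5142 0.0934 0.03  ] [0.5114 0.0916 0.03  ] [0.5268 0.0861 0.012 ] [0.5121 0.0853 0.012 ]
plate [0.5098 0.1047 0.    ] [0.5043 0.1089 0.    ]
tray [0.5427 0.3489 0.    ] [0.541  0.3476 0.    ] tub [ 0.5197 -0.331   0.    ] [ 0.5335 -0.3244  0.    ]
old [0.5899 0.393  0.003 ] [0.585  0.3934 0.003 ] [ 0.5518 -0.3037  0.004 ] [ 0.5628 -0.3014  0.004 ]
scene stopper 0.79 [334.3, 233.2, 351.1, 252.5] 290
scene gauge 0.79 [167.6, 159.6, 206.6, 180.1] 501
scene gauge 0.59 [281.3, 176.6, 317.5, 200.9] 488
scene gauge 0.58 [239.6, 169.9, 261.8, 207.3] 611
top stopper 0.71 [225.6, 219.0, 243.4, 237.2] 263
top stopper 0.38 [371.6, 182.2, 428.7, 245.0] 2754
top gauge 0.72 [295.3, 269.7, 315.4, 329.2] 768
top gauge 0.66 [326.6, 223.0, 353.0, 242.8] 353
top gauge 0.62 [205.4, 206.6, 255.0, 258.4] 1645
```

The scene view shows the real gauge (white dial, black knob at about (250,175)) in its stand. The stopper is on the plate at (341,243), the tub at (192,214) and the tray at (450,289). The top view has the knob at (340,232), the stopper at (234,228), the tray at (136,220) and the tub at (398,213). The teal and yellow gauges are look-alikes.

Run:
```python
from h import *
from scipy.optimize import least_squares
import bench
print("gpo",bench.grip_point_offset)
A=snapshot("scene");B=snapshot("top")
def cyl(x,y,z0,z1,r):
    a=np.linspace(0,2*np.pi,48); return [(x+r*np.cos(t),y+r*np.sin(t),z) for z in(z0,z1) for t in a]
def ext(s,pts):
    p=np.array([proj(s,q) for q in pts]); return np.r_[p.min(0),p.max(0)]
EA=masks_of("scene","stopper")[0]["extent"];EB=masks_of("top","stopper")[0]["extent"]; print(EA,EB)
def f(v):
    x,y,h=v; P=cyl(x,y,.012+h-.018,.012+h,.022)+cyl(x,y,.012,.012+h-.018,.018)
    return np.r_[ext(A,P)-EA,ext(B,P)-EB]
r=least_squares(f,[.512,.092,.035],loss="soft_l1",x_scale=[.01,.01,.01]); print("stopper",r.x,np.round(r.fun,1))
# zoomed crops, gauge region and stopper region
g=[]
for s,(u,v) in((A,(250,190)),(A,(345,247)),(B,(338,235)),(B,(232,230))):
    g.append(cv2.resize(s["pixels"][v-35:v+35,u-45:u+45],None,fx=4.4,fy=4.2,interpolation=cv2.INTER_CUBIC))
cv2.imwrite("pics/z1.png",np.vstack([np.hstack(g[:2]),np.hstack(g[2:])])[:,:,::-1])
```

```text
gpo 0.0188
[333.9, 234.6, 350.6, 256.5] [225.8, 218.4, 242.7, 240.5]
stopper [0.50776334 0.094354   0.01297744] [-1.1  1.9  0.6 -2.1 -0.7  2.3  0.4 -1.9]
```

View pics/z1.png

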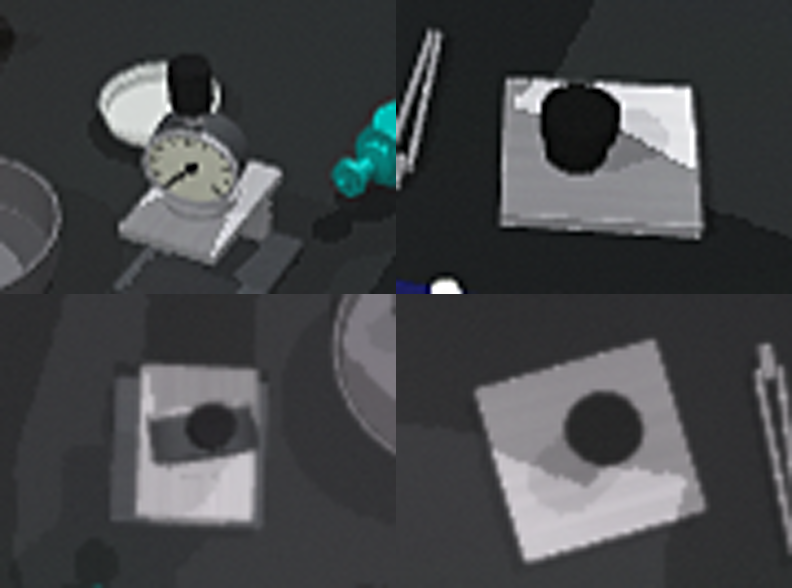

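Request:
apply_moves:
  commands:
    - [0,0,0,0.02,-0.045,0.01,100]
    - [0,0,0,0.04,-0.09,0.02,100]
    - [0,0,0,0.06,-0.135,0.03,100]
    - [0,0,0,0.08,-0.18,0.03,100]
    - [0,0,0,0.1,-0.225,0.03,100]

```text
time: 2.1
tool_pos: [0.2236, 0.3095, 0.2361]
ee_rot: [3.14, 0.001, 2.917]
wrist_force: [1.2, -0.3, -0.3]
width: 0.0942
finger_force: 0.0
```

The crops show the dark stopper top, a circle centred near top pixel (234,227), and the knob circle near top pixel (340.5,231). The dial faces roughly −y and towards the scene camera, with its needle at 0.

Run:
```python
from h import *
from scipy.optimize import least_squares
np.set_printoptions(precision=4,suppress=True)
A=snapshot("scene");B=snapshot("top")
def cyl(x,y,z0,z1,r):
    a=np.linspace(0,2*np.pi,48); return [(x+r*np.cos(t),y+r*np.sin(t),z) for z in(z0,z1) for t in a]
def ext(s,pts):
    p=np.array([proj(s,q) for q in pts]); return np.r_[p.min(0),p.max(0)]
EA=[332.6,231.9,350.8,253.3];EB=[225.2,217.5,242.5,235.6]
def f(v):
    x,y,h=v; P=cyl(x,y,.012+h-.018,.012+h,.022)+cyl(x,y,.012,.012+h-.018,.018)
    return np.r_[ext(A,P)-EA,ext(B,P)-EB]
r=least_squares(f,[.512,.092,.035],x_scale=[.01,.01,.01]); print("stopper",r.x,np.round(r.fun,1))
KA=[242.4,167,252.6,182.5]; KB=[335.1,225.8,346.8,237.1]
def g(v): 
    P=cyl(v[0],v[1],.138,.170,.012); return np.r_[ext(A,P)-KA,(ext(B,P)-KB)]
r=least_squares(g,[.48,-.16],x_scale=[.01,.01]); print("knob",r.x,np.round(r.fun,1))
print("knob top circle",at_z(B,(340.6,231.2),.17),"stopper top circle",at_z(B,(233.9,226.5),.047))
```

```text
stopper [0.5131 0.0928 0.0343] [-0.4  0.   0.2 -0.  -0.6 -0.   0.4  0.1]
knob [ 0.4821 -0.1645] [-0.1 -0.6  0.4  0.   0.  -0.5  0.1  0.1]
knob top circle [ 0.4808 -0.1624  0.17  ] stopper top circle [0.5123 0.0915 0.047 ]
```

Request:
apply_moves:
  commands:
    - [0,0,0,0.02,-0.045,0,100]
    - [0,0,0,0.04,-0.09,0,100]
    - [0,0,0,0.06,-0.135,0,100]
    - [0,0,0,0.08,-0.18,0,100]
    - [0,0,0,0.1,-0.225,0,100]

```text
time: 2.7
tool_pos: [0.3237, 0.0851, 0.2359]
ee_rot: [3.14, 0.001, 2.917]
wrist_force: [1.4, 0.8, 0.6]
width: 0.0937
finger_force: 0.0
```

Request:
apply_moves:
  commands:
    - [0,0,0,0.026,-0.042,0,100]
    - [0,0,0,0.052,-0.083,0,100]
    - [0,0,0,0.078,-0.125,0,100]
    - [0,0,0,0.104,-0.166,0,100]
    - [0,0,0,0.13,-0.207,0,100]

```text
time: 3.2
tool_pos: [0.4546, -0.1222, 0.2355]
ee_rot: [3.141, 0.001, 2.916]
wrist_force: [1.3, 0.3, 0.3]
width: 0.0938
finger_force: 0.0
```

Request:
apply_moves:
  commands:
    - [0,0,0,0.015,-0.022,0,100]
    - [0,0,0,0.029,-0.0425,0,100]
    - [0,0,0,0.029,-0.0425,-0.02,100]
    - [0,0,0,0.029,-0.0425,-0.04,100]
    - [0,0,0,0.029,-0.0425,-0.05,100]

```text
time: 3.7
tool_pos: [0.4821, -0.1625, 0.1831]
ee_rot: [3.14, -0.003, 2.916]
wrist_force: [0.0, 0.0, 0.4]
width: 0.0938
finger_force: 0.0
```

Request:
apply_moves:
  commands:
    - [0,0,0,0,0,-0.02,100]
    - [0,0,0,0,0,-0.04,100]
    - [0,0,0,0,0,-0.048,100]
    - [0,0,0,0,0,-0.048,100]
    - [0,0,0,0,0,-0.048,60]

```text
time: 4.2
tool_pos: [0.4828, -0.1634, 0.1384]
ee_rot: [-3.141, 0.001, 2.916]
wrist_force: [-0.4, -0.2, -0.1]
width: 0.0888
finger_force: 0.0
```

Request:
apply_moves:
  commands:
    - [0,0,0,0,0,0,40]
    - [0,0,0,0,0,0,30]
    - [0,0,0,0,0,0,20]
    - [0,0,0,0,0,0,10]
    - [0,0,0,0,0,0,5]

```text
time: 4.7
tool_pos: [0.4822, -0.1635, 0.1377]
ee_rot: [3.142, 0.0, 2.916]
wrist_force: [0.2, 0.4, -0.0]
width: 0.0492
finger_force: 0.0
```

Run:
```python
from h import *
o=get_obs();print(o)
g=[]
for n,(u,v) in(("scene",(250,190)),("top",(338,225))):
    s=snapshot(n);g.append(cv2.resize(s["pixels"][v-35:v+35,u-45:u+45],None,fx=4.4,fy=4.2,interpolation=cv2.INTER_CUBIC))
cv2.imwrite("pics/z2.png",np.hstack(g)[:,:,::-1])
```

```text
{'time': 4.7, 'joint_positions': array([-4.38346569e-01,  1.95385667e-02,  1.57633709e+00,  8.81102676e-05,
        1.54546364e+00, -1.78327859e+00]), 'qvel': array([-0.00156273,  0.00065963,  0.00256599,  0.00123945,  0.0010309 ,
        0.00144795]), 'joint_torque': array([ 6.06758418e-03, -3.04689753e+01, -2.96208090e+01, -3.06076929e-02,
        6.78979419e-02,  2.24240507e-04]), 'tool_pos': array([ 0.48217736, -0.16348239,  0.13767764]), 'ee_rot': array([3.14155998e+00, 2.66228915e-04, 2.91572612e+00]), 'wrist_force': array([ 0.18439219,  0.42930979, -0.03492541]), 'wrist_torque': array([-0.02239267, -0.00641279, -0.00828182]), 'finger_force': 0.0, 'width': 0.04916157049327641}
```

View pics/z2.png

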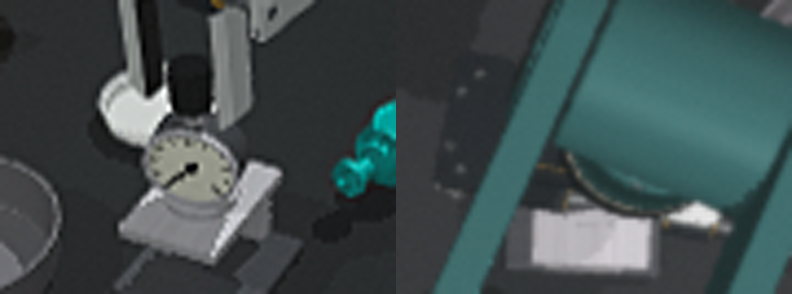

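The fingers straddle the knob at about (188,85) in the crop. I'll close on it.

Request:
apply_moves:
  commands:
    - [0,0,0,0,0,0,5]
    - [0,0,0,0,0,0,5]
    - [0,0,0,0,0,0,5]
    - [0,0,0,0,0,0,5]
    - [0,0,0,0,0,0,5]

```text
time: 5.3
tool_pos: [0.4821, -0.1633, 0.1374]
ee_rot: [3.141, -0.0, 2.916]
wrist_force: [-0.4, 0.3, -1.9]
width: 0.0236
finger_force: 30.0
```

Request:
apply_moves:
  commands:
    - [0,0,0,0,0,0.005,0]
    - [0,0,0,0,0,0.005,0]
    - [0,0,0,0,0,0.02,0]
    - [0,0,0,0,0,0.04,0]
    - [0,0,0,0,0,0.06,0]

```text
time: 5.8
tool_pos: [0.482, -0.1635, 0.1988]
ee_rot: [3.142, -0.0, 2.916]
wrist_force: [0.3, -0.7, -2.3]
width: 0.0234
finger_force: 30.0
```

Request:
apply_moves:
  commands:
    - [0,0,0,0.003,0.025,0.005,0]
    - [0,0,0,0.008,0.07,0.005,0]
    - [0,0,0,0.014,0.115,0.005,0]
    - [0,0,0,0.019,0.16,0.005,0]
    - [0,0,0,0.025,0.205,0.005,0]

```text
time: 6.3
tool_pos: [0.5073, 0.0431, 0.2038]
ee_rot: [3.141, 0.002, 2.915]
wrist_force: [1.0, -0.8, -3.6]
width: 0.0236
finger_force: 30.0
```

Request:
apply_moves:
  commands:
    - [0,0,0,0.003,0.03,-0.005,0]
    - [0,0,0,0.006,0.051,-0.01,0]
    - [0,0,0,0.006,0.051,-0.02,0]
    - [0,0,0,0.006,0.051,-0.025,0]
    - [0,0,0,0.006,0.051,-0.025,0]

```text
time: 6.8
tool_pos: [0.5125, 0.0915, 0.1765]
ee_rot: [-3.14, -0.002, 2.915]
wrist_force: [0.3, -0.3, -3.2]
width: 0.0235
finger_force: 30.0
```

Run:
```python
from h import *
o=get_obs();print(o["tool_pos"],o["wrist_force"],o["ee_rot"])
g=[]
for n,(u,v) in(("scene",(345,230)),("top",(234,220))):
    s=snapshot(n);g.append(cv2.resize(s["pixels"][v-45:v+45,u-33:u+33],None,fx=6,fy=6,interpolation=cv2.INTER_CUBIC))
    print(n,proj(s,[*(o["tool_pos"][:2]),.046]),proj(s,[.5131,.0928,.046]))
    for q in("foot","pin_tip","gauge","gauge_grip","stopper_mid"): print(q,[(np.round(r["pixel"],1).tolist(),round(r["score"],2)) for r in place_of(n,q)[:4]])
cv2.imwrite("pics/z3.png",np.hstack(g)[:,:,::-1])
```

```text
[0.51246582 0.09154882 0.17649644] [ 0.32095765 -0.30033767 -3.17427744] [-3.14034973e+00 -2.10827127e-03  2.91473080e+00]
scene [341.39375913 238.15627274] [341.83011816 238.46141463]
foot [([168.3, 175.4], 0.6), ([464.2, 310.2], 0.56), ([342.3, 230.9], 0.53), ([283.2, 197.6], 0.47)]
pin_tip [([241.4, 180.8], 0.58)]
gauge [([167.1, 182.5], 0.9), ([342.6, 232.7], 0.86), ([303.4, 235.3], 0.64), ([285.7, 196.8], 0.6)]
gauge_grip [([351.0, 197.0], 0.96), ([305.2, 179.6], 0.85), ([203.2, 162.2], 0.71)]
stopper_mid [([340.8, 240.8], 0.8)]
top [233.91458893 226.48190585] [233.41061331 226.24358825]
foot [([462.8, 258.7], 0.58), ([313.2, 272.8], 0.44)]
pin_tip []
gauge [([461.0, 257.4], 0.7), ([314.3, 270.3], 0.67), ([258.9, 158.4], 0.62)]
gauge_grip [([440.3, 299.8], 0.7), ([296.6, 315.7], 0.62), ([259.6, 159.7], 0.37)]
stopper_mid []
```

View pics/z3.png

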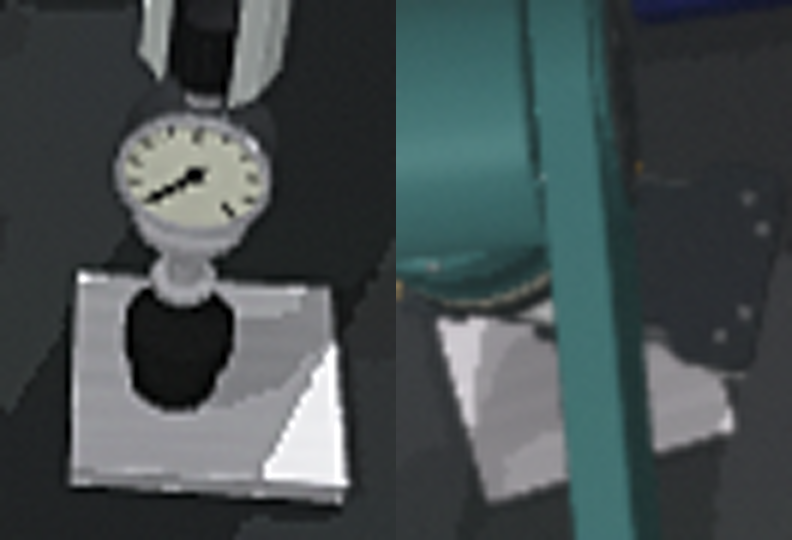

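The gauge hangs upright above the stopper; in the scene crop its foot is at x≈183 and the stopper's centre is at ≈180. I'll check tilt and offset numerically.

Run:
```python
from h import *
o=get_obs();s=snapshot("scene");x,y,z=o["tool_pos"];print(o["tool_pos"])
print("foot",proj(s,[x,y,z-.1074]),"grip",proj(s,[x,y,z+.0166]),"dial",proj(s,[x,y,z-.1074+.071]))
print("meas foot 342.3,231.8 grip 351,197; stopper top exp",proj(s,[.5131,.0928,.0463]))
print(at_z(s,(342.3,231.8),z-.1074),at_z(s,(351,197),z+.0166))
```

```text
[0.51317464 0.09249118 0.17758391]
foot [342.58203458 231.51907103] grip [347.68217006 191.68450545] dial [345.37617233 209.65709426]
meas foot 342.3,231.8 grip 351,197; stopper top exp [341.84090951 238.37691226]
[0.51431832 0.09209262 0.07018391] [0.52817742 0.103405   0.19418391]
```

Request:
apply_moves:
  commands:
    - [0,0,0,0,0,-0.004,0]
    - [0,0,0,0,0,-0.008,0]
    - [0,0,0,0,0,-0.011,0]
    - [0,0,0,0,0,-0.013,0]
    - [0,0,0,0,0,-0.013,0]

```text
time: 7.95
tool_pos: [0.5129, 0.0926, 0.164]
ee_rot: [-3.141, -0.001, 2.916]
wrist_force: [-1.1, 0.2, -2.3]
width: 0.0235
finger_force: 30.0
```

Request:
apply_moves:
  commands:
    - [0,0,0,0,0,-0.001,0]
    - [0,0,0,0,0,-0.002,0]
    - [0,0,0,0,0,-0.003,0]
    - [0,0,0,0,0,-0.004,0]
    - [0,0,0,0,0,-0.004,0]

```text
time: 8.45
tool_pos: [0.5132, 0.0926, 0.1605]
ee_rot: [3.141, 0.0, 2.916]
wrist_force: [-0.3, -0.4, -2.2]
width: 0.0236
finger_force: 30.0
```

Request:
apply_moves:
  commands:
    - [0,0,0,0,0,-0.001,0]
    - [0,0,0,0,0,-0.002,0]
    - [0,0,0,0,0,-0.003,0]
    - [0,0,0,0,0,-0.003,0]
    - [0,0,0,0,0,-0.003,0]

```text
time: 8.95
tool_pos: [0.5133, 0.0926, 0.1579]
ee_rot: [3.141, 0.001, 2.916]
wrist_force: [-0.5, -0.5, 1.2]
width: 0.0234
finger_force: 30.0
```

Request:
apply_moves:
  commands:
    - [0,0,0,0,0,-0.0005,0]
    - [0,0,0,0,0,-0.001,0]
    - [0,0,0,0,0,-0.0015,0]
    - [0,0,0,0,0,-0.002,0]
    - [0,0,0,0,0,-0.002,0]

```text
time: 9.45
tool_pos: [0.5138, 0.0926, 0.1575]
ee_rot: [3.141, 0.003, 2.916]
wrist_force: [-2.1, -0.5, 7.7]
width: 0.0234
finger_force: 30.0
```

Run:
```python
from h import *
s=snapshot("scene");u,v=343,225
cv2.imwrite("pics/z4.png",cv2.resize(s["pixels"][v-40:v+40,u-40:u+40],None,fx=7,fy=7,interpolation=cv2.INTER_CUBIC)[:,:,::-1])
o=get_obs();print(o["tool_pos"],o["wrist_force"],o["wrist_torque"],o["ee_rot"],o["time"])
```

```text
[0.51378532 0.09253111 0.157485  ] [-2.64108037  0.33679051  7.01878729] [-0.0490758   0.47181991 -0.02432446] [3.14087749e+00 2.62710875e-03 2.91578622e+00] 9.5
```

View pics/z4.png

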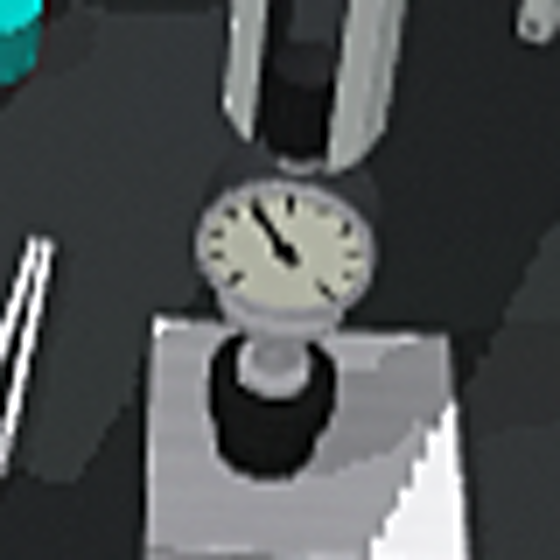

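The foot sits centred on the stopper, with the foot ellipse at about (273,374) in the crop and the stopper top at about (273,375). The needle is left of vertical at about 38. I'll press a little more and hold.

Request:
apply_moves:
  commands:
    - [0,0,0,0,0,-0.0004,0]
    - [0,0,0,0,0,-0.0008,0]
    - [0,0,0,0,0,-0.0008,0]
    - [0,0,0,0,0,-0.0008,0]
    - [0,0,0,0,0,-0.0008,0]

```text
time: 10.0
tool_pos: [0.514, 0.0927, 0.1574]
ee_rot: [3.14, 0.004, 2.916]
wrist_force: [-2.3, 0.6, 9.0]
width: 0.0235
finger_force: 30.0
```

Request:
apply_moves:
  commands:
    - [0,0,0,0,0,-0.0003,0]
    - [0,0,0,0,0,-0.0006,0]
    - [0,0,0,0,0,-0.0006,0]
    - [0,0,0,0,0,-0.0006,0]
    - [0,0,0,0,0,-0.0006,0]

```text
time: 10.5
tool_pos: [0.5142, 0.0926, 0.1574]
ee_rot: [3.14, 0.004, 2.916]
wrist_force: [-2.5, 0.0, 11.2]
width: 0.0238
finger_force: 30.0
```

Request:
apply_moves:
  commands:
    - [0,0,0,0,0,0,0]
    - [0,0,0,0,0,0,0]
    - [0,0,0,0,0,0,0]
    - [0,0,0,0,0,0,0]
    - [0,0,0,0,0,0,0]

```text
time: 11.0
tool_pos: [0.5142, 0.0927, 0.1574]
ee_rot: [3.14, 0.004, 2.916]
wrist_force: [-1.9, -0.2, 11.3]
width: 0.0235
finger_force: 30.0
```

Request:
apply_moves:
  commands:
    - [0,0,0,0,0,0,0]
    - [0,0,0,0,0,0,0]
    - [0,0,0,0,0,0,0]
    - [0,0,0,0,0,0,0]
    - [0,0,0,0,0,0,0]

```text
time: 11.5
tool_pos: [0.5141, 0.0926, 0.1574]
ee_rot: [3.14, 0.004, 2.916]
wrist_force: [-2.3, -0.3, 11.1]
width: 0.0233
finger_force: 30.0
```

Run:
```python
from h import *
s=snapshot("scene");u,v=343,225
cv2.imwrite("pics/z5.png",cv2.resize(s["pixels"][v-40:v+40,u-40:u+40],None,fx=7,fy=7,interpolation=cv2.INTER_CUBIC)[:,:,::-1])
```

```text
(no output)
```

View pics/z5.png

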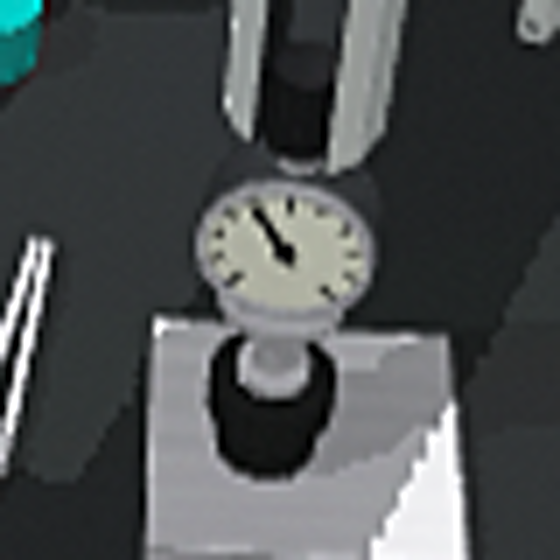

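The needle holds at about 40, so the stopper is good and goes in the tray. I'll lift off and head back to the stand.

Request:
apply_moves:
  commands:
    - [0,0,0,0,0,0.004,0]
    - [0,0,0,0,0,0.012,0]
    - [0,0,0,0,0,0.028,0]
    - [0,0,0,0,0,0.044,0]
    - [0,0,0,0,0,0.054,0]

```text
time: 12.05
tool_pos: [0.5132, 0.0925, 0.2083]
ee_rot: [-3.142, -0.0, 2.916]
wrist_force: [1.1, -0.6, -2.8]
width: 0.0235
finger_force: 30.0
```

Run:
```python
from h import *
o=get_obs();s=snapshot("scene");x,y,z=o["tool_pos"];print(o["tool_pos"],o["wrist_force"],o["ee_rot"])
print("foot exp",proj(s,[x,y,z-.1074]),"grip",proj(s,[x,y,z+.0166]))
for q in("foot","gauge","gauge_grip","stopper_mid"): print(q,[(np.round(r["pixel"],1).tolist(),round(r["score"],2)) for r in place_of("scene",q)[:5]])
u,v=343,220
cv2.imwrite("pics/z6.png",cv2.resize(s["pixels"][v-45:v+45,u-40:u+40],None,fx=6,fy=6,interpolation=cv2.INTER_CUBIC)[:,:,::-1])
```

```text
[0.51322518 0.09252461 0.2083487 ] [ 1.05832923 -0.64806662 -2.75734228] [-3.14153663e+00 -3.15479102e-04  2.91571254e+00]
foot exp [343.76305095 222.35230659] grip [349.12896565 180.53370163]
foot [([283.4, 196.1], 0.52), ([342.8, 221.1], 0.49), ([168.1, 174.1], 0.48)]
gauge [([283.6, 198.6], 0.96), ([166.3, 176.4], 0.65), ([344.1, 223.2], 0.58)]
gauge_grip [([204.5, 163.8], 0.98), ([309.8, 182.3], 0.63), ([349.9, 181.7], 0.62)]
stopper_mid [([341.7, 242.7], 0.64)]
```

View pics/z6.png

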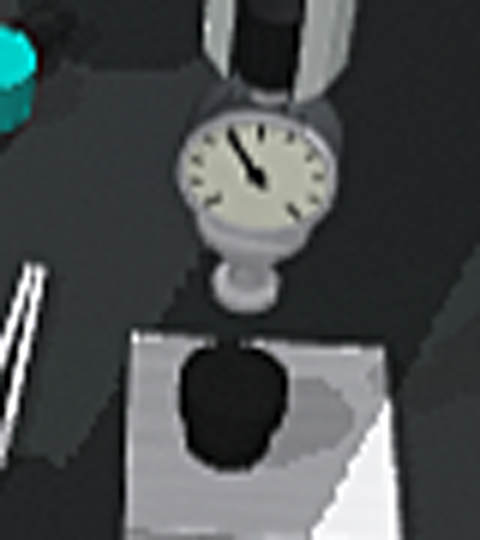

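The needle stays at about 40 and the stopper still stands at (341.7,242.7).

Request:
apply_moves:
  commands:
    - [0,0,0,-0.003,-0.03,0,0]
    - [0,0,0,-0.009,-0.076,0,0]
    - [0,0,0,-0.015,-0.122,0,0]
    - [0,0,0,-0.02,-0.168,0,0]
    - [0,0,0,-0.026,-0.214,0,0]

```text
time: 12.8
tool_pos: [0.4862, -0.1228, 0.2069]
ee_rot: [3.141, -0.002, 2.916]
wrist_force: [0.2, -0.3, -2.7]
width: 0.0239
finger_force: 30.0
```

Request:
apply_moves:
  commands:
    - [0,0,0,-0.003,-0.03,0,0]
    - [0,0,0,-0.0051,-0.042,0,0]
    - [0,0,0,-0.0051,-0.042,-0.005,0]
    - [0,0,0,-0.0051,-0.042,-0.01,0]
    - [0,0,0,-0.0051,-0.042,-0.01,0]

```text
time: 13.3
tool_pos: [0.4816, -0.1616, 0.1965]
ee_rot: [3.14, -0.003, 2.918]
wrist_force: [0.2, 0.6, -3.5]
width: 0.0232
finger_force: 30.0
```

Request:
apply_moves:
  commands:
    - [0,0,0,0,0,0,0]
    - [0,0,0,0,0,0,0]
    - [0,0,0,0,0,0,0]
    - [0,0,0,0,0,-0.003,0]
    - [0,0,0,0,0,-0.003,0]

```text
time: 13.8
tool_pos: [0.4819, -0.1632, 0.1947]
ee_rot: [3.141, -0.001, 2.916]
wrist_force: [0.1, 0.2, -3.6]
width: 0.0235
finger_force: 30.0
```

Request:
apply_moves:
  commands:
    - [0,0,0,0,0,-0.007,0]
    - [0,0,0,0,0,-0.014,0]
    - [0,0,0,0,0,-0.021,0]
    - [0,0,0,0,0,-0.028,0]
    - [0,0,0,0,0,-0.035,0]

```text
time: 14.3
tool_pos: [0.4818, -0.1634, 0.1591]
ee_rot: [3.141, -0.001, 2.916]
wrist_force: [-0.1, 0.2, -2.4]
width: 0.0231
finger_force: 30.0
```

Request:
apply_moves:
  commands:
    - [0,0,0,0,0,-0.004,0]
    - [0,0,0,0,0,-0.008,0]
    - [0,0,0,0,0,-0.012,0]
    - [0,0,0,0,0,-0.015,0]
    - [0,0,0,0,0,-0.015,0]

```text
time: 14.8
tool_pos: [0.4818, -0.1633, 0.1446]
ee_rot: [3.141, -0.001, 2.916]
wrist_force: [-0.0, 0.6, -2.4]
width: 0.023
finger_force: 30.0
```

Request:
apply_moves:
  commands:
    - [0,0,0,0,0,-0.002,0]
    - [0,0,0,0,0,-0.004,0]
    - [0,0,0,0,0,-0.006,0]
    - [0,0,0,0,0,-0.007,0]
    - [0,0,0,0,0,-0.007,0]

```text
time: 15.3
tool_pos: [0.4819, -0.1634, 0.1379]
ee_rot: [3.141, -0.0, 2.916]
wrist_force: [0.6, -0.2, -2.6]
width: 0.0231
finger_force: 30.0
```

Request:
apply_moves:
  commands:
    - [0,0,0,0,0,-0.0005,0]
    - [0,0,0,0,0,-0.001,0]
    - [0,0,0,0,0,-0.001,0]
    - [0,0,0,0,0,-0.001,0]
    - [0,0,0,0,0,-0.001,0]

```text
time: 15.8
tool_pos: [0.4822, -0.1635, 0.1373]
ee_rot: [3.142, 0.0, 2.916]
wrist_force: [0.2, 0.5, -1.3]
width: 0.0232
finger_force: 30.0
```

Request:
apply_moves:
  commands:
    - [0,0,0,0,0,0,100]
    - [0,0,0,0,0,0,100]
    - [0,0,0,0,0,0,100]
    - [0,0,0,0,0,0,100]
    - [0,0,0,0,0,0,100]

```text
time: 16.3
tool_pos: [0.4821, -0.1635, 0.1372]
ee_rot: [-3.142, 0.0, 2.916]
wrist_force: [-0.4, -0.0, -0.4]
width: 0.0601
finger_force: 0.0
```

Request:
apply_moves:
  commands:
    - [0,0,0,0,0,0.005,100]
    - [0,0,0,0,0,0.025,100]
    - [0,0,0,0,0,0.05,100]
    - [0,0,0,0,0,0.07,100]
    - [0,0,0,0,0,0.09,100]

```text
time: 16.8
tool_pos: [0.4821, -0.1635, 0.2286]
ee_rot: [-3.141, 0.001, 2.916]
wrist_force: [-0.0, -0.6, -0.3]
width: 0.0934
finger_force: 0.0
```

Request:
apply_moves:
  commands:
    - [0,0,0,0.004,0.035,0,100]
    - [0,0,0,0.009,0.08,0,100]
    - [0,0,0,0.015,0.125,0,100]
    - [0,0,0,0.02,0.17,0,100]
    - [0,0,0,0.026,0.215,0,100]

```text
time: 17.3
tool_pos: [0.5081, 0.0532, 0.2278]
ee_rot: [3.141, 0.001, 2.915]
wrist_force: [0.7, 0.1, -0.5]
width: 0.0938
finger_force: 0.0
```

Run:
```python
from h import *
o=get_obs();print(o["tool_pos"],o["width"])
s=snapshot("scene");b=snapshot("top");g=[]
for p,(u,v) in((s,(250,190)),(s,(345,247))): g.append(cv2.resize(p["pixels"][v-35:v+35,u-45:u+45],None,fx=4.4,fy=4.2,interpolation=cv2.INTER_CUBIC))
cv2.imwrite("pics/z7.png",np.hstack(g)[:,:,::-1])
```

```text
[0.50805282 0.05321856 0.22775867] 0.09377855527798454
```

View pics/z7.png

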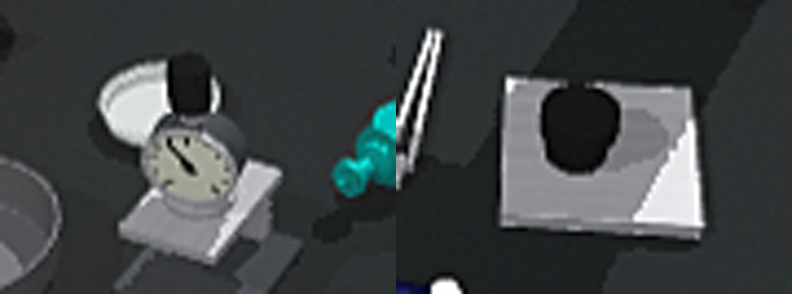

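The gauge hangs in its stand with the needle still near 40, and the stopper is unmoved. Next is the stopper.

Request:
apply_moves:
  commands:
    - [0,0,0,0.004,0.03,-0.01,100]
    - [0,0,0,0.0055,0.0405,-0.05,100]
    - [0,0,0,0.0055,0.0405,-0.095,100]
    - [0,0,0,0.0055,0.0405,-0.13,100]
    - [0,0,0,0.0055,0.0405,-0.14,100]

```text
time: 17.9
tool_pos: [0.5105, 0.0911, 0.0826]
ee_rot: [-3.139, -0.008, 2.915]
wrist_force: [0.5, -0.5, -0.6]
width: 0.0941
finger_force: 0.0
```

Request:
apply_moves:
  commands:
    - [0,0,0,0,0,-0.02,100]
    - [0,0,0,0,0,-0.04,100]
    - [0,0,0,0,0,-0.055,100]
    - [0,0,0,0,0,-0.065,100]
    - [0,0,0,0,0,-0.065,100]

```text
time: 18.4
tool_pos: [0.5134, 0.0915, 0.0218]
ee_rot: [-3.141, -0.001, 2.915]
wrist_force: [0.2, -0.5, -0.1]
width: 0.0941
finger_force: 0.0
```

Request:
apply_moves:
  commands:
    - [0,0,0,0,0,0,60]
    - [0,0,0,0,0,0,50]
    - [0,0,0,0,0,0,40]
    - [0,0,0,0,0,0,30]
    - [0,0,0,0,0,0,20]

```text
time: 18.9
tool_pos: [0.5138, 0.0921, 0.0225]
ee_rot: [3.141, 0.001, 2.916]
wrist_force: [-0.4, 0.4, -0.3]
width: 0.0574
finger_force: 0.0
```

Request:
apply_moves:
  commands:
    - [0,0,0,0,0,0,10]
    - [0,0,0,0,0,0,10]
    - [0,0,0,0,0,0,10]
    - [0,0,0,0,0,0,10]
    - [0,0,0,0,0,0,10]

```text
time: 19.4
tool_pos: [0.5136, 0.0922, 0.0222]
ee_rot: [3.141, 0.0, 2.916]
wrist_force: [-0.4, 0.5, 0.3]
width: 0.0424
finger_force: 30.0
```

Request:
apply_moves:
  commands:
    - [0,0,0,0,0,0.01,10]
    - [0,0,0,0,0,0.03,10]
    - [0,0,0,0,0,0.055,10]
    - [0,0,0,0.001,0.02,0.06,10]
    - [0,0,0,0.003,0.063,0.06,10]

```text
time: 19.9
tool_pos: [0.5184, 0.1536, 0.0849]
ee_rot: [3.141, 0.005, 2.911]
wrist_force: [0.8, -0.4, -1.7]
width: 0.0423
finger_force: 30.0
```

Request:
apply_moves:
  commands:
    - [0,0,0,0.001,0.045,0,10]
    - [0,0,0,0.003,0.09,0,10]
    - [0,0,0,0.005,0.135,0,10]
    - [0,0,0,0.0065,0.17,0,10]
    - [0,0,0,0.0065,0.18,0,10]

```text
time: 20.4
tool_pos: [0.5226, 0.3385, 0.0823]
ee_rot: [3.14, -0.0, 2.92]
wrist_force: [0.0, -0.3, 0.0]
width: 0.0429
finger_force: 30.0
```

Run:
```python
from h import *
o=get_obs();print(o["tool_pos"],o["width"],o["wrist_force"])
s=snapshot("scene");u,v=440,275
cv2.imwrite("pics/z8.png",cv2.resize(s["pixels"][v-60:v+65,u-60:u+60],None,fx=4.6,fy=4.6,interpolation=cv2.INTER_CUBIC)[:,:,::-1])
for c in("scene","top"):
  q=snapshot(c) ; print(c,[(r["pixel"],at_z(q,r["pixel"],0),r["score"]) for r in place_of(c,"tray")[:2]])
x,y,z=o["tool_pos"];print("landing px",proj(s,[x,y,.003]),"bottom now",proj(s,[x,y,z-.0102]))
```

```text
[0.52256418 0.33845273 0.08230157] 0.042872735868221386 [ 0.00945439 -0.2596677   0.03426479]
scene [([447.1, 291.8], array([0.54990517, 0.34917059, 0.        ]), 0.58)]
top [([135.4, 223.7], array([0.53228509, 0.35220072, 0.        ]), 0.85), ([345.4, 144.0], array([ 0.72698313, -0.19955746,  0.        ]), 0.17)]
landing px [443.29795953 280.46919671] bottom now [451.73061915 261.13136728]
```

View pics/z8.png

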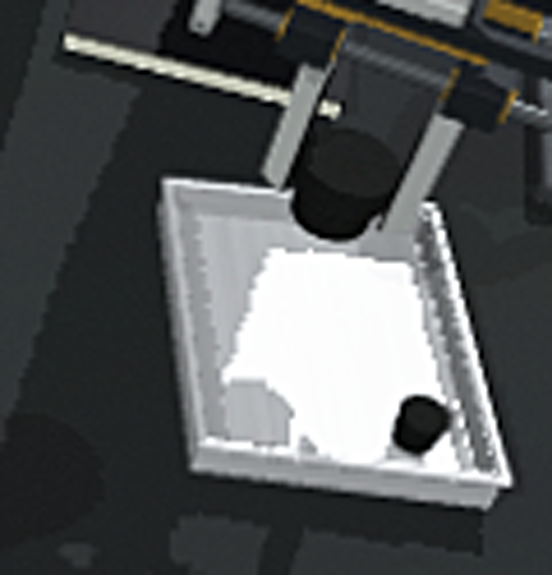

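The stopper is gripped above the tray, landing at about (291,301) in the crop. That is near the tray's middle and clear of the old stopper at (420,425).

Request:
apply_moves:
  commands:
    - [0,0,0,0,0,-0.01,10]
    - [0,0,0,0,0,-0.03,10]
    - [0,0,0,0,0,-0.048,10]
    - [0,0,0,0,0,-0.06,10]
    - [0,0,0,0,0,-0.064,10]

```text
time: 21.15
tool_pos: [0.522, 0.3335, 0.0158]
ee_rot: [-3.139, -0.003, 2.915]
wrist_force: [-0.8, -0.2, -1.4]
width: 0.0426
finger_force: 30.0
```

Request:
apply_moves:
  commands:
    - [0,0,0,0,0,-0.001,10]
    - [0,0,0,0,0,-0.002,10]
    - [0,0,0,0,0,-0.003,10]
    - [0,0,0,0,0,-0.0035,10]
    - [0,0,0,0,0,-0.0035,10]

```text
time: 21.65
tool_pos: [0.5232, 0.3352, 0.0151]
ee_rot: [3.141, 0.001, 2.916]
wrist_force: [-0.9, 0.4, -0.6]
width: 0.0428
finger_force: 30.0
```

Request:
apply_moves:
  commands:
    - [0,0,0,0,0,-0.0005,10]
    - [0,0,0,0,0,-0.001,10]
    - [0,0,0,0,0,-0.0015,10]
    - [0,0,0,0,0,-0.0015,10]
    - [0,0,0,0,0,-0.0015,10]

```text
time: 22.15
tool_pos: [0.5231, 0.3351, 0.0132]
ee_rot: [3.141, 0.0, 2.916]
wrist_force: [0.1, 0.1, -0.2]
width: 0.0423
finger_force: 30.0
```

Request:
apply_moves:
  commands:
    - [0,0,0,0,0,-0.0005,10]
    - [0,0,0,0,0,-0.001,10]
    - [0,0,0,0,0,-0.001,10]
    - [0,0,0,0,0,-0.001,10]
    - [0,0,0,0,0,-0.001,10]

```text
time: 22.65
tool_pos: [0.5231, 0.3351, 0.0132]
ee_rot: [3.141, 0.0, 2.916]
wrist_force: [-2.0, -1.4, 5.9]
width: 0.0427
finger_force: 30.0
```

Request:
apply_moves:
  commands:
    - [0,0,0,0,0,0.0008,10]
    - [0,0,0,0,0,0.0008,60]
    - [0,0,0,0,0,0.0008,68]
    - [0,0,0,0,0,0.0008,68]
    - [0,0,0,0,0,0.0008,68]

```text
time: 23.15
tool_pos: [0.523, 0.335, 0.0126]
ee_rot: [-3.141, -0.0, 2.916]
wrist_force: [0.6, -0.0, 0.4]
width: 0.0638
finger_force: 0.0
```

Request:
apply_moves:
  commands:
    - [0,0,0,0,0,0.005,68]
    - [0,0,0,0,0,0.02,68]
    - [0,0,0,0,0,0.045,68]
    - [0,0,0,0,0,0.08,68]
    - [0,0,0,0,0,0.12,68]

```text
time: 23.65
tool_pos: [0.5225, 0.3348, 0.1343]
ee_rot: [-3.141, -0.001, 2.916]
wrist_force: [0.1, 0.8, -0.4]
width: 0.064
finger_force: 0.0
```

Request:
apply_moves:
  commands:
    - [0,0,0,-0.03,0.01,0.02,68]
    - [0,0,0,-0.07,0.02,0.04,68]
    - [0,0,0,-0.11,0.02,0.06,68]
    - [0,0,0,-0.15,0.02,0.06,68]
    - [0,0,0,-0.15,0.02,0.06,68]

```text
time: 24.15
tool_pos: [0.3697, 0.3557, 0.196]
ee_rot: [3.138, 0.001, 2.92]
wrist_force: [0.9, 0.2, -0.4]
width: 0.0641
finger_force: 0.0
```

Run:
```python
from h import *
print(get_obs()["tool_pos"])
s=snapshot("scene");g=[]
for (u,v) in((447,285),(250,195)): g.append(cv2.resize(s["pixels"][v-50:v+50,u-48:u+48],None,fx=4,fy=4,interpolation=cv2.INTER_CUBIC))
cv2.imwrite("pics/z9.png",np.hstack(g)[:,:,::-1])
for p in[(.523,.335,.041),(.523,.335,.003)]: print((proj(s,p)-[399,235])*4)
```

```text
[0.36966687 0.35574185 0.19602928]
[188.67840766 139.26874806]
[170.80568859 180.76491911]
```

View pics/z9.png

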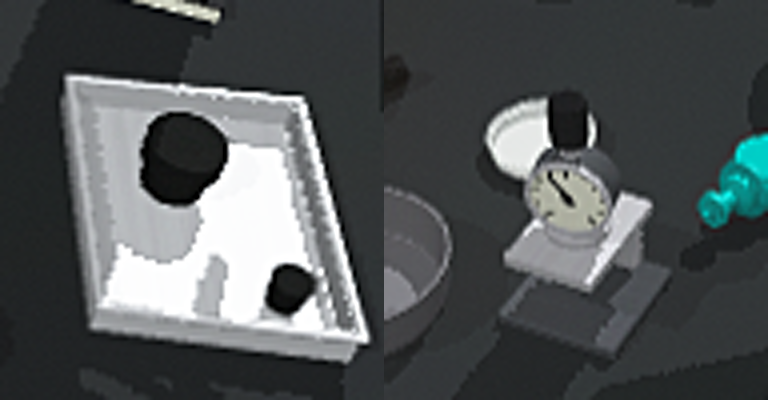

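The stopper stands upright in the tray at about (180,160) in the crop. The gauge hangs in its stand with the needle at about 40, and the arm is clear of everything.

```bash
python3 -c "
from bench import *
print(close_job())"
```

```text
the job is handed in; nothing more can be done
None
```

The stopper read about 40, so it is still good: it stands upright in the metal tray, the gauge hangs back in its stand still showing that reading, and the job is handed in (no verdict came back).

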